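Assemble the jewellery stand and display the bangle

ROBOT

A 6-joint arm with a two-finger parallel gripper is mounted at the origin on a cart in front of the work surface, level with it; the furniture and walls round the work are solid. World frame = base frame: x ahead of the robot, y to its left, z up, the work surface at z = 0. Lengths are in m, angles in rad, forces in N, time in s.
With the tool pointing down it reaches from about 0.225 to 0.875 m from the base axis. Payload 3.4 kg.
Tool frame: the origin (TCP) lies between the finger pads; the fingertips stand 11 mm ahead of it and the grasp point (between the pads) lies 8 mm behind it; z points along the fingers, y is the line along which they close (so a half turn about z gives the same grasp; the last joint's range is limited). The gripper opens to 85 mm and grips with 20 to 120 N. Pads are 22 mm wide; open, the fingers measure 114 mm over their backs; the gripper's body (76 mm by 85 mm) begins 54 mm behind the grasp point. The pads swing forward as they close: fully open they stand 13 mm farther back than shut.
Start: joints at [1.208, 0.276, 1.505, -0, 1.361, -0.121], TCP at [0.138, 0.558, 0.242] pointing down, gripper open.
Joint ranges: [-2.89, 2.89], [-0.75, 2.08], [0.22, 2.7], [-1.18, 4.32], [0.11, 2.71], [-2.7, 2.7]. Speed limits (rad/s): [2.57, 2.57, 3.14, 3.14, 3.14, 3.14].

INTERFACE

Orientations are given as a unit quaternion [w, x, y, z].
In Python, from rig import sensors, eyes, manip gives the robot as it stands.
- The arm moves only by the tool drive_tool, never from a script. Its argument "deltas" is a list of rows, each an object with "linear": the shift along the world's x, y, z in mm, a list of three; "twist": the turn about the world's z in degrees; "claw": the opening, from 0 (shut) to 1 (fully open). In form: [{"linear": [tx, ty, tz], "twist": twist, "claw": claw}, ...]. A call has 1 to 12 rows; each row is the pose to reach, as a shift and turn from the pose commanded when the call began; what a row does not reach only later rows make up. A row lasts 1/12 s, in which the tool goes at most 41.7 mm and 7.16 degrees, less where a joint would pass 70% of its speed; a pose out of reach is approached as far as the arm can. A call with a gripper value outside its range is refused whole. The fingers move at their own pace and stop on an object; "squeeze" is the grip in N (left out, the last holds). Time passes only in rows, so rows that repeat a pose let the fingers close. It gives the time, the measured TCP pose, the force, the opening and the grip force at its end, in the units of the state.
- sensors.get_state(): the state, without advancing time (a new reading comes with each control period).
- eyes.get_image(name): name is "scene" or "top" or "wrist"; returns the picture (480x640x3 uint8, red, green, blue); there is no depth.
- eyes.camera_model(name): a dict with "intrinsics" (3x3 intrinsics, pixels), "R" (3x3) and "t" (3): a world point X has camera coordinates R X + t. Camera axes: x right, y down, z forward; pixel columns grow to the right and rows downward; lengths in m; the calibration is good to about 2 mm. A picture is of the moment at which its call begins: read the wrist's pose just before it. camera_model takes no time and is no camera call; for the wrist camera it gives the pose at the moment of the call.
- manip.sign_off(): hands the job in; it is judged then, once.
The state is a dict: "clock": time; "qpos": joint angles; "qd": joint speeds; "effort": joint torques, N m; "position": TCP position; "ee_rot": TCP orientation; "contact_force": force on the tool from outside, world axes, zero at the start; "moment": the same for the moment, N m; "width": finger opening in m; "gripper_force": force on a finger pad.
Only numpy, scipy, OpenCV 4.12 (cv2) and the standard library are available. Lean on these libraries where they do the work, as an engineer would, in place of code of your own. Each camera call takes 0.05 s, during which the arm holds its last target. There are 200 camera calls.

TASK

Put the jewellery stand together for the counter: stand the walnut post, brass foot down, in the hole of the brass socket in the marble base, feeling lightly for the hole because it is not quite in the middle, and press the post straight in until it is fully home. Then slip the copper bangle over the post and lay it flat on the marble round it. Be gentle with the marble, never pressing or knocking hard, and leave the other things on the counter where they are.

Things in the scene. Friction and masses are not known exactly. Their poses are not given: they have to be found in the camera images.
- stand: Fixed jewellery stand: round marble disc 140 mm across with a round brass socket plate of 45 mm let into its top. Origin: centre of the disc's underside, z up. Marble top at z = 36 mm, flat face of the plate at 37 mm. In the plate: an upright blind hole, 21.6 mm across, sharp edge (no chamfer), 26 mm deep. The marble chips: never push on the stand with more than 30 N.
- plate_face (a point): Point on the disc's axis at the level of the plate's face (37 mm above the stand's underside). NOT the hole: plate and hole were fitted by hand, and the hole, in the middle of the plate, lies 3 to 5.5 mm from this axis, in an unknown direction that differs each time. They do not move. Round this point the face reaches at least 17 mm each way.
- floor_level (a point): Point on the disc's axis at the level of the hole's floor (11 mm above the stand's underside). The hole has three sprung balls in its wall: they meet the post about 7 mm down and grip it. Dropped in, the post stops there; pushing it past them takes roughly 4 to 10 N, then it slides on easily until it stands on the floor.
- post: The loose post, a straight round dowel of dark walnut with a brass foot: 20 mm across, 84 mm long, about 90 g, standing upright on the counter with its brass foot down. Origin: centre of the underside of its foot, z along the post upwards. The top is slightly domed. Fully home in the hole, it stands 58 mm out of the brass plate.
- bangle: The loose copper bangle, lying flat on the counter: a closed ring of 9 mm round bar, 63 mm across inside and 81 mm outside, about 50 g. Origin: on the ring's axis at the level of its underside, z up; the middle of the bar is 36 mm from the axis and 4.5 mm above the origin. It is taken by pinching the bar at one place, one finger inside the ring.
- spool: Bystander: spool of red ribbon, about 78 x 116 x 26 mm, at the right. Leave it alone.
- shell_box: Bystander: polished shell-shaped pill box, 63 x 60 x 27 mm, far right. Leave it alone.
- egg_cup: Bystander: small polished egg cup, 43 mm across, 40 mm tall, at the left. Leave it alone.
- bird: Bystander: polished bird-shaped pourer with a curved neck, 38 mm across, 75 mm tall, far left. Leave it alone.

How it is judged:
On the way, in this order (a step that is already met when the one before it is completed fails the run):
1. the post is pressed fully home in the socket, upright (z of post in the frame of stand below 0.013 m and horizontal distance between post and stand below 0.01 m and angle between the z axis of post and the z axis of stand, either way round below 0.09 rad), for 0.2 s.
2. the bangle lies flat on the stand round the post, let go (z of bangle in the frame of stand between 0.032 and 0.041 m and horizontal distance between bangle and post below 0.025 m and angle between bangle's own z axis and vertical below 0.1 rad and contact force between bangle and the fingers below 0.1 N), for 0.2 s.
At the end, for the whole second after the job is handed in: Post upright (within 5 degrees) in the stand's socket, foot at most 2 mm off the hole's floor; bangle let go, flat on the stand round the post (underside 32 to 41 mm above the stand's underside, tilt under 5.7 degrees, centre within 25 mm of the post); both at rest (all of step 1 and all of step 2 and linear speed of each of bangle, post below 0.02 m/s); the robot touches nothing.
It fails at once if more than 50 N acts on the stand, summed over all its contacts (the grip of the sprung balls, about 12 N, included) (contact force between stand and anything else above 50 N).
It fails at once if the red ribbon spool is moved more than 20 mm (distance of spool from where it was at the start of the episode above 0.02 m).
It fails at once if the shell box is moved more than 20 mm (distance of shell_box from where it was at the start of the episode above 0.02 m).
It fails at once if the egg cup is moved more than 20 mm (distance of egg_cup from where it was at the start of the episode above 0.02 m).
It fails at once if the bird-shaped pourer is moved more than 20 mm (distance of bird from where it was at the start of the episode above 0.02 m).
It also fails if it takes over 72 s, if anything falls off the work surface, if the arm or the gripper's body presses on something with over 40 N, if the wrist force passes 120 N, or if a joint passes its speed limit or range.

## Working session

There is one attempt and no reset: what is moved stays moved. The work goes in short steps, Python scripts to look and compute and a tool call to move; the robot and the scene stay as the last step left them, time stands still between calls to the robot, and variables do not carry over. Pictures are saved under pics/ and viewed, at most 10 in all, crops included, and the job is handed in when it is done.

Besides the shell and the picture viewer there is one more tool, called as a command line: name --argument value ..., lists and objects as JSON in quotes. drive_tool: Moves the arm, as the interface text tells. Its arguments: {"type":"object","properties":{"deltas":{"type":"array","items":{"type":"object","properties":{"linear":{"type":"array","items":{"type":"number"}},"twist":{"type":"number"},"claw":{"type":"number"}}}},"squeeze":{"type":"number"}},"required":["deltas"]}

```bash
ls; mkdir -p pics
python3 - <<'E'
from rig import sensors, eyes
import cv2, numpy as np
s=sensors.get_state();print({k:np.round(v,3).tolist() for k,v in s.items()})
for n in("scene","top"):
    im=eyes.get_image(n);cv2.imwrite(f"pics/{n}0.png",im[:,:,::-1]);m=eyes.camera_model(n)
    print(n,np.round(m["intrinsics"],1).tolist(),np.round(-np.array(m["R"]).T@m["t"],3),np.round(m["R"],3).tolist())
E
```

```text
pics
{'clock': 0.0, 'qpos': [1.208, 0.277, 1.506, -0.0, 1.361, -0.121], 'qd': [0.001, 0.0, 0.001, 0.0, 0.004, 0.001], 'effort': [-0.001, -41.677, -24.58, -0.0, 0.011, -0.0], 'position': [0.138, 0.558, 0.241], 'ee_rot': [-0.0, 0.121, 0.993, -0.001], 'contact_force': [-0.495, 0.126, 0.186], 'moment': [0.069, -0.011, -0.032], 'gripper_force': 0.0, 'width': 0.085}
scene [[611.0, 0.0, 313.6], [0.0, 611.0, 239.2], [0.0, 0.0, 1.0]] [-1.098 -1.131  0.923] [[0.572, -0.82, 0.015], [-0.317, -0.239, -0.918], [0.756, 0.52, -0.397]]
top [[472.2, 0.0, 321.0], [0.0, 472.2, 240.8], [0.0, 0.0, 1.0]] [0.444 0.005 1.388] [[0.02, -1.0, 0.009], [-0.997, -0.02, -0.068], [0.068, -0.008, -0.998]]
```

View pics/top0.png

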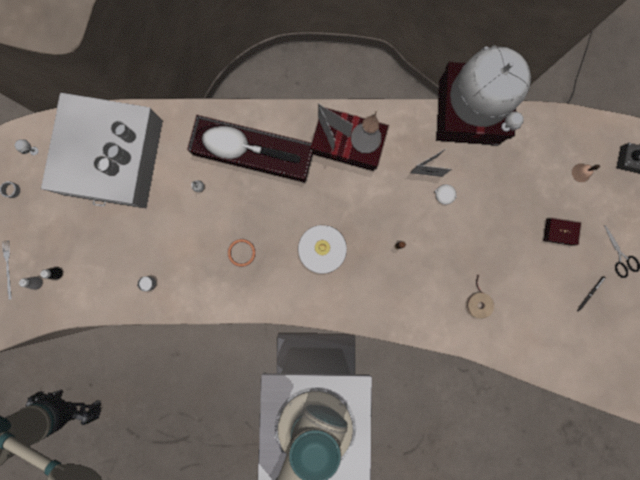

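View pics/scene0.png

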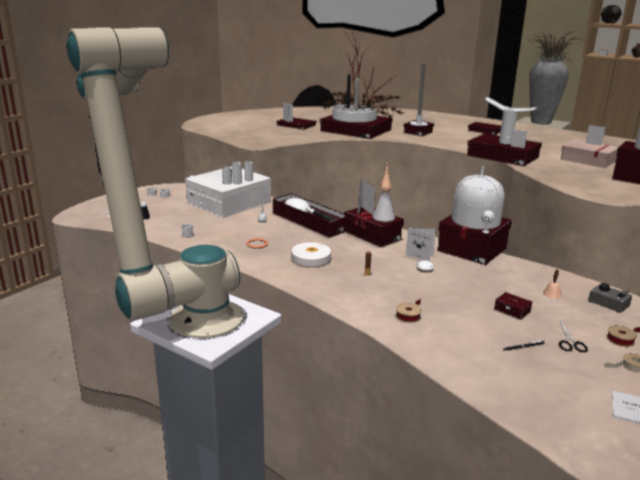

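The top view shows the stand at (322,249) with the brass plate at (322,247), the bangle at (241,252) and the post at (400,244). The spool is at (480,305), the egg cup at (147,284) and the bird at about (30,283). The scene view agrees: bangle (257,243), stand (311,254), post (368,264).

```bash
cat > h.py <<'E'
import numpy as np, cv2
from rig import sensors, eyes
def cast(m,uv,z):
    K,R,t=(np.array(m[k]) for k in("intrinsics","R","t"))
    C=-R.T@t; d=R.T@np.linalg.solve(K,[uv[0],uv[1],1.]); return C+d*(z-C[2])/d[2]
def proj(m,X):
    p=np.array(m["intrinsics"])@(np.array(m["R"])@X+m["t"]); return p[:2]/p[2]
def blobs(mask,amin=20):
    n,l,s,c=cv2.connectedComponentsWithStats(mask.astype(np.uint8)); return [(s[i].tolist(),c[i].round(1).tolist(),l==i) for i in range(1,n) if s[i][4]>=amin]
def shot(n,name=None):
    m=eyes.camera_model(n); im=eyes.get_image(n)
    if name: cv2.imwrite(f"pics/{name}.png",im[:,:,::-1])
    return im,m,cv2.cvtColor(im,cv2.COLOR_RGB2HSV)
E
python3 - <<'E'
from h import *
im,m,hsv=shot("top")
R=lambda a,b:(slice(a,b))
def sub(mask,r0,r1,c0,c1):
    k=np.zeros_like(mask);k[r0:r1,c0:c1]=mask[r0:r1,c0:c1];return k
H,S,V=[hsv[:,:,i].astype(int) for i in range(3)]
print(hsv[252,228],hsv[244,400],hsv[240,305],hsv[249,370],hsv[244,318])
b=sub((S>120),235,270,220,262)
for s,c,_ in blobs(b): print("bangle",s,c,cast(m,c,.0045).round(4))
d=sub((S<25)&(V>150),215,285,290,355)
for s,c,_ in blobs(d): 
    print("disc",s,c)
    e=cv2.minEnclosingCircle(cv2.findNonZero(_.astype(np.uint8)));print(e,cast(m,e[0],.03).round(4))
p=sub((V<100),235,255,390,412)
for s,c,_ in blobs(p,10): print("post",s,c,cast(m,c,.05).round(4))
p=cast(m,(321,247),.037);print("plate",p)
E
```

```text
[  9 106 161] [ 10 127  88] [130   4 190] [ 13  45 157] [ 24 114 183]
bangle [229, 241, 9, 22, 29] [231.2, 250.7] [0.5043 0.2562 0.0045]
disc [298, 225, 49, 48, 1629] [321.9, 248.9]
((321.9069519042969, 248.6908721923828), 24.376529693603516) [ 0.5143 -0.009   0.03  ]
post [395, 241, 10, 8, 62] [399.4, 244.7] [ 0.5291 -0.2289  0.05  ]
plate [ 0.518688   -0.00619259  0.037     ]
```

Run:
```python
from h import *
m=eyes.camera_model("wrist");print(m["intrinsics"]);R=np.array(m["R"]);print(R.round(3),-R.T@m["t"])
```

```text
[[342.87846163   0.         321.25943891]
 [  0.         342.87846163 236.94722073]
 [  0.           0.           1.        ]]
[[ 0.239  0.971 -0.   ]
 [ 0.924 -0.227  0.309]
 [ 0.3   -0.074 -0.951]] [0.06015522 0.57725943 0.3729385 ]
```

drive_tool --deltas '[{"linear":[30,-27,0],"twist":2,"claw":1},{"linear":[60,-54,0],"twist":4,"claw":1},{"linear":[90,-81,0],"twist":6,"claw":1},{"linear":[120,-108,0],"twist":8,"claw":1},{"linear":[150,-135,0],"twist":10,"claw":1},{"linear":[180,-162,0],"twist":12,"claw":1},{"linear":[210,-189,0],"twist":14,"claw":1},{"linear":[240,-216,0],"twist":14,"claw":1},{"linear":[270,-243,0],"twist":14,"claw":1},{"linear":[300,-280,0],"twist":14,"claw":1},{"linear":[312,-310,0],"twist":14,"claw":1},{"linear":[312,-320,0],"twist":14,"claw":1}]'

```text
clock: 1.15
position: [0.4527, 0.2339, 0.2418]
ee_rot: [0.001, 0.001, 1.0, -0.002]
contact_force: [0.2, -0.6, -0.3]
width: 0.0858
gripper_force: 0.0
```

Run:
```python
from h import *
im,m,h=shot("wrist","w1")
```

```text
(no output)
```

View pics/w1.png

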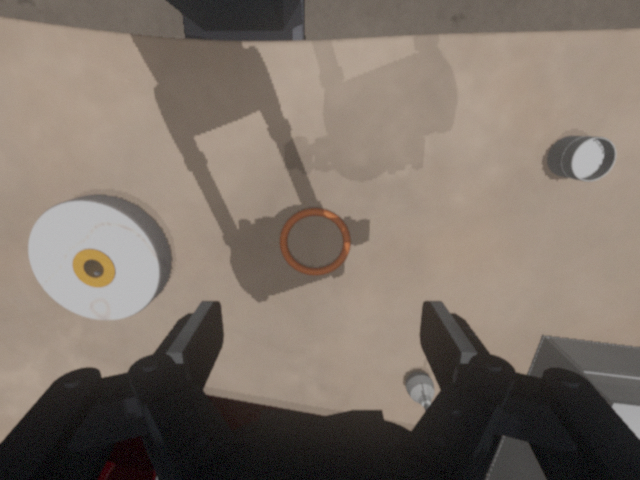

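The wrist view shows the bangle centred near (316,242). The marble disc is at (95,258), its brass plate at (94,268) with a dark hole near (94,269), and the egg cup is at (588,157). I'll measure the bangle here, then move towards the stand.

Run:
```python
from h import *
im,m,h=shot("wrist")
H,S,V=[h[:,:,i].astype(int) for i in range(3)]
k=np.zeros((480,640),bool);k[195:290,265:365]=(S>130)[195:290,265:365]
b=max(blobs(k),key=lambda b:b[0][4]);ys,xs=np.where(b[2]);print(b[:2])
def circ(m,xs,ys,z):
    P=np.array([cast(m,(x,y),z)[:2] for x,y in zip(xs,ys)])
    A=np.c_[2*P,np.ones(len(P))];s=np.linalg.lstsq(A,(P**2).sum(1),rcond=None)[0];return s[:2],np.sqrt(s[2]+s[0]**2+s[1]**2)
print(circ(m,xs,ys,.0045), "expect r~.036")
print(h[268,84],h[269,93],h[240,60])
k=np.zeros((480,640),bool);k[235:300,60:130]=((S>150)&(V>120))[235:300,60:130]
b=max(blobs(k),key=lambda b:b[0][4]);c=max(cv2.findContours(b[2].astype(np.uint8),0,1)[0],key=cv2.contourArea)[:,0]
print("plate",circ(m,c[:,0],c[:,1],.037), "expect r .0225")
print(sensors.get_state()["position"])
```

```text
([281, 211, 69, 66, 1068], [314.3, 243.1])
(array([0.49982865, 0.22684084]), np.float64(0.0361611560466349)) expect r~.036
[ 18 128 140] [16 76 91] [135   3 185]
plate (array([ 0.51296729, -0.02153827]), np.float64(0.006058057979036195)) expect r .0225
[0.44984897 0.23633816 0.2419224 ]
```

drive_tool --deltas '[{"linear":[0,-40,0],"twist":0,"claw":1},{"linear":[0,-80,0],"twist":0,"claw":1},{"linear":[0,-120,0],"twist":0,"claw":1},{"linear":[0,-160,0],"twist":0,"claw":1},{"linear":[0,-200,0],"twist":0,"claw":1},{"linear":[0,-235,0],"twist":0,"claw":1},{"linear":[0,-240,-20],"twist":0,"claw":1},{"linear":[0,-240,-40],"twist":0,"claw":1},{"linear":[0,-240,-40],"twist":0,"claw":1}]'

```text
clock: 2.0
position: [0.447, -0.0006, 0.1993]
ee_rot: [-0.003, -0.001, 1.0, 0.001]
contact_force: [-1.0, -0.2, -0.4]
width: 0.0852
gripper_force: 0.0
```

Run:
```python
from h import *
im,m,h=shot("wrist","w2")
print(sensors.get_state()["position"],proj(m,[.516,-.007,.037]))
```

```text
[ 4.47977793e-01 -3.81979111e-04  2.00904209e-01] [313.41158927 291.55496078]
```

View pics/w2.png

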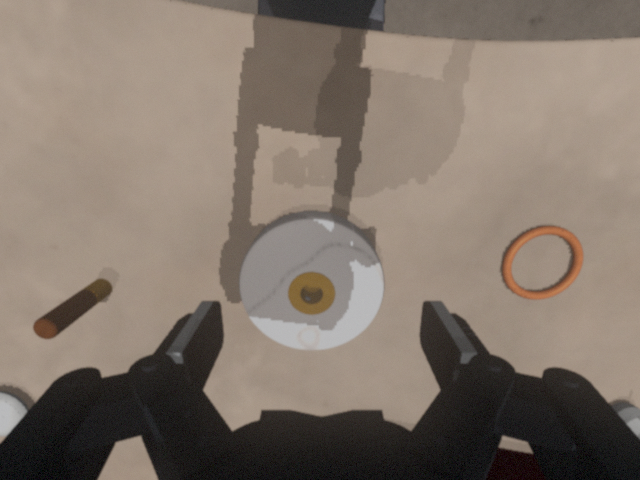

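This view shows the plate at (312,293) with the hole visible inside it, the disc centred near (312,284), the post foot at (100,290) with its top at (45,327), and the bangle at (543,262).

```bash
cat >> h.py <<'E'
def circ(m,xs,ys,z,sel=None):
    P=np.array([cast(m,(x,y),z)[:2] for x,y in zip(xs,ys)])
    A=np.c_[2*P,np.ones(len(P))];s=np.linalg.lstsq(A,(P**2).sum(1),rcond=None)[0];r=np.sqrt(s[2]+s[0]**2+s[1]**2)
    return s[:2].round(4),r.round(4)
def big(mask,r0,r1,c0,c1):
    k=np.zeros(mask.shape,bool);k[r0:r1,c0:c1]=mask[r0:r1,c0:c1]
    return max(blobs(k,5),key=lambda b:b[0][4])
def hull(b): return cv2.convexHull(cv2.findNonZero(b[2].astype(np.uint8)))[:,0]
E
python3 - <<'E'
from h import *
im,m,h=shot("wrist")
H,S,V=[h[:,:,i].astype(int) for i in range(3)]
print(h[293,285:342:3].tolist())
b=big((S>130),255,330,275,350);c=hull(b)
print("plate",b[:2],circ(m,c[:,0],c[:,1],.037))
d=big((S<30)|(S>130),205,352,235,390);c=hull(d);print("disc",d[:2],circ(m,c[:,0],c[:,1],.036))
k=big((V<85)&b[2] if 0 else (S<150)|(V<90),278,310,296,328);c=hull(k)
print("hole",k[:2],circ(m,c[:,0],c[:,1],.037))
cv2.imwrite("pics/z2.png",cv2.resize(im[250:335,265:360,::-1],None,fx=6,fy=6,interpolation=0))
# post
print(h[290,100],h[327,45])
p=big((S>100),260,350,20,130);print("post",p[:2])
pts=np.argwhere(p[2])[:,::-1].astype(np.float32)
mn,mx=pts[pts[:,0].argmax()],pts[pts[:,0].argmin()];print(mn,mx)
print("foot at (100,290)",cast(m,(101,289),.006),"top (45,327)",cast(m,(45,327),.084))
E
```

```text
[[9, 18, 145], [18, 91, 129], [20, 145, 127], [18, 140, 129], [18, 136, 131], [18, 124, 101], [19, 88, 84], [12, 68, 82], [18, 88, 84], [17, 84, 88], [16, 88, 84], [20, 103, 82], [15, 97, 89], [18, 129, 130], [18, 138, 129], [19, 139, 130], [18, 117, 131], [9, 17, 146], [13, 12, 144]]
plate ([289, 272, 44, 39, 1003], [310.3, 289.7]) (array([ 0.5179, -0.0094]), np.float64(0.0208))
disc ([239, 210, 145, 138, 13986], [311.2, 278.1]) (array([ 0.5107, -0.0089]), np.float64(0.0702))
hole ([296, 278, 32, 32, 1008], [311.6, 293.7]) (array([ 0.5208, -0.0087]), np.float64(0.0221))
[ 19 111  83] [ 11 136 103]
post ([35, 314, 25, 22, 381], [46.5, 324.9])
[ 59. 320.] [ 35. 322.]
foot at (100,290) [ 0.53156272 -0.23033123  0.006     ] top (45,327) [ 0.52760315 -0.22850672  0.084     ]
```

View pics/z2.png

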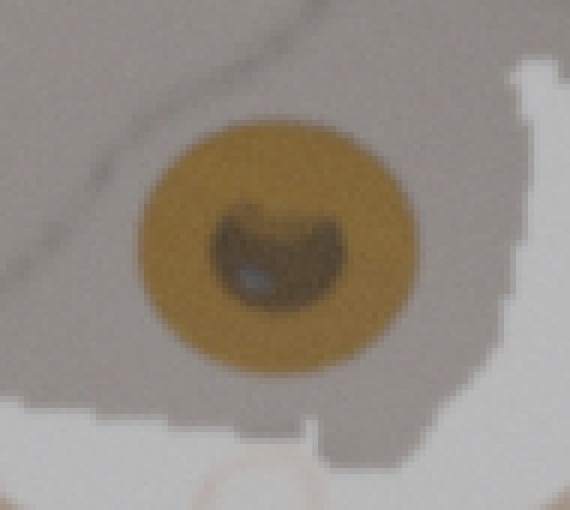

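The crop shows the brass plate spanning about x 288–335, y 270–313, with the dark hole centred in it near (311,291).

Run:
```python
from h import *
im=cv2.imread("pics/w2.png")[:,:,::-1]; _,m,h=shot("wrist")
im=_
H,S,V=[h[:,:,i].astype(int) for i in range(3)]
b=big(S>60,255,330,275,350);c=hull(b);print("plate",b[:2],circ(m,c[:,0],c[:,1],.037))
e=cv2.fitEllipse(c);print(e,cast(m,e[0],.037).round(4))
hole=big((V<107),275,310,296,330);c=hull(hole);c=c[c[:,1]>290];print("hole",hole[:2],circ(m,c[:,0],c[:,1],.037))
t=p=big((S>100)&(H<13),300,350,20,80);print(t[:2])
f=big((S>100)&(H>15),260,320,70,130);print("foot",f[:2])
```

```text
plate ([288, 268, 47, 42, 1534], [311.0, 288.5]) (array([ 0.518 , -0.0092]), np.float64(0.0222))
((311.0105285644531, 288.5429382324219), (42.15946960449219, 46.481536865234375), 93.07679748535156) [ 0.5175 -0.0092  0.037 ]
hole ([300, 283, 23, 17, 274], [310.8, 291.2]) (array([ 0.5181, -0.0092]), np.float64(0.0107))
([36, 311, 24, 22, 326], [47.1, 322.3])
foot ([85, 275, 27, 22, 266], [100.0, 283.7])
```

drive_tool --deltas '[{"linear":[10,-40,0],"twist":0,"claw":1},{"linear":[20,-80,0],"twist":0,"claw":1},{"linear":[25,-120,0],"twist":0,"claw":1},{"linear":[25,-150,0],"twist":0,"claw":1},{"linear":[25,-180,0],"twist":0,"claw":1},{"linear":[25,-210,0],"twist":0,"claw":1},{"linear":[25,-228,0],"twist":0,"claw":1},{"linear":[25,-228,0],"twist":0,"claw":1},{"linear":[25,-228,0],"twist":0,"claw":1}]'

```text
clock: 2.9
position: [0.4757, -0.2297, 0.2033]
ee_rot: [0.001, -0.001, 1.0, -0.0]
contact_force: [-0.2, 0.4, -0.6]
width: 0.0854
gripper_force: 0.0
```

Run:
```python
from h import *
im,m,h=shot("wrist","w3")
print(sensors.get_state()["position"])
```

```text
[ 0.47534159 -0.22877343  0.20310529]
```

View pics/w3.png

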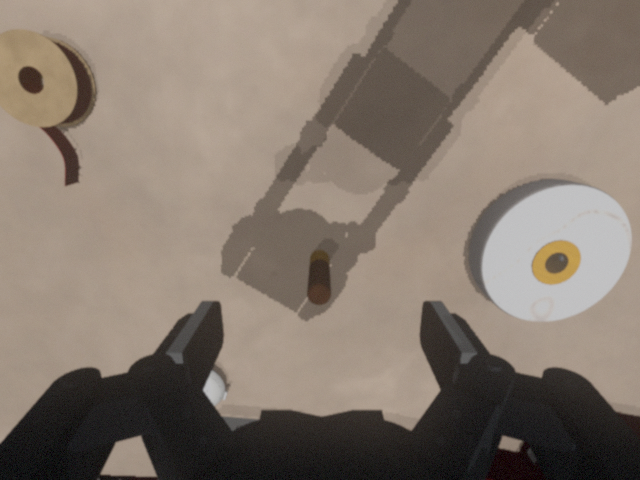

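The post is straight below: top centre near (319,293), foot near (320,257). Plate is at (556,262) and the spool is well clear.

Run:
```python
from h import *
for i in range(2):
    im,m,h=shot("wrist")
    H,S,V=[h[:,:,i].astype(int) for i in range(3)]
    p=big((V<85)&(S>100),235,315,300,340) ;c=hull(p);print(p[:2],c[:,1].max())
    b=c[c[:,1]>288]; print("top",circ(m,b[:,0],b[:,1],.083),cast(m,(p[1][0],291),.083),cast(m,(p[1][0],258),.008),sensors.get_state()["position"],proj(m,[.529,-.229,.083]))
    b=big(S>60,235,290,525,590);c=hull(b);print("plate",b[:2],circ(m,c[:,0],c[:,1],.037))
```

```text
([306, 281, 23, 23, 338], [317.0, 293.5]) 303
top (array([ 0.5265, -0.2314]), np.float64(0.009)) [ 0.52378472 -0.23151899  0.083     ] [ 0.52469683 -0.23230077  0.008     ] [ 0.47514051 -0.22829002  0.20296319] [320.08077347 296.75888874]
plate ([531, 241, 48, 44, 1589], [554.3, 262.9]) (array([ 0.5177, -0.0098]), np.float64(0.0221))
([306, 283, 22, 22, 336], [316.2, 293.8]) 304
top (array([ 0.5262, -0.2317]), np.float64(0.0091)) [ 0.52347688 -0.23166487  0.083     ] [ 0.524384   -0.23260692  0.008     ] [ 0.47501201 -0.22814331  0.20286012] [319.45991086 297.10361057]
plate ([530, 242, 49, 44, 1595], [553.7, 263.4]) (array([ 0.5177, -0.0097]), np.float64(0.0222))
```

drive_tool --deltas '[{"linear":[25,-2,0],"twist":0,"claw":1},{"linear":[51,-2,-20],"twist":0,"claw":1},{"linear":[51,-2,-50],"twist":0,"claw":1},{"linear":[51,-2,-80],"twist":0,"claw":1},{"linear":[51,-2,-110],"twist":0,"claw":1},{"linear":[51,-2,-135],"twist":0,"claw":1},{"linear":[51,-2,-148],"twist":0,"claw":1},{"linear":[51,-2,-148],"twist":0,"claw":1},{"linear":[51,-2,-148],"twist":0,"claw":0.4},{"linear":[51,-2,-148],"twist":0,"claw":0.2},{"linear":[51,-2,-148],"twist":0,"claw":0.1},{"linear":[51,-2,-148],"twist":0,"claw":0.1}]' --squeeze 60

```text
clock: 4.05
position: [0.5266, -0.232, 0.0559]
ee_rot: [0.001, -0.001, 1.0, -0.001]
contact_force: [0.7, -0.6, -0.4]
width: 0.0386
gripper_force: 0.0
```

drive_tool --deltas '[{"linear":[0,0,0],"twist":0,"claw":0.1},{"linear":[0,0,0],"twist":0,"claw":0.1},{"linear":[0,0,0],"twist":0,"claw":0.1},{"linear":[0,0,0],"twist":0,"claw":0.1}]'

```text
clock: 4.38
position: [0.5263, -0.2321, 0.0555]
ee_rot: [0.001, -0.001, 1.0, -0.0]
contact_force: [-0.6, -0.2, 6.8]
width: 0.0181
gripper_force: 58.4
```

drive_tool --deltas '[{"linear":[0,0,20],"twist":0,"claw":0.1},{"linear":[0,0,45],"twist":0,"claw":0.1},{"linear":[0,15,55],"twist":0,"claw":0.1},{"linear":[-2,50,55],"twist":0,"claw":0.1},{"linear":[-4,85,55],"twist":0,"claw":0.1},{"linear":[-6,120,55],"twist":0,"claw":0.1},{"linear":[-8,155,55],"twist":0,"claw":0.1},{"linear":[-8,185,55],"twist":0,"claw":0.1},{"linear":[-8,210,50],"twist":0,"claw":0.1},{"linear":[-8,222,46],"twist":0,"claw":0.1},{"linear":[-8,222,46],"twist":0,"claw":0.1},{"linear":[-8,222,46],"twist":0,"claw":0.1}]'

```text
clock: 5.38
position: [0.5172, -0.0093, 0.0999]
ee_rot: [-0.0, -0.002, 1.0, -0.0]
contact_force: [-0.2, -0.4, -0.9]
width: 0.0188
gripper_force: 58.8
```

Run:
```python
from h import *
im,m,h=shot("wrist","w4")
s=sensors.get_state();print(s["position"],s["contact_force"],s["moment"],s["width"])
cv2.imwrite("pics/z4.png",cv2.resize(im[200:400,170:470,::-1],None,fx=2.6,fy=2.6))
```

```text
[ 0.51766048 -0.01013364  0.10011873] [ 0.45954527  0.12498947 -1.01320737] [0.04977186 0.01069891 0.03004884] 0.0187455401795183
```

View pics/z4.png

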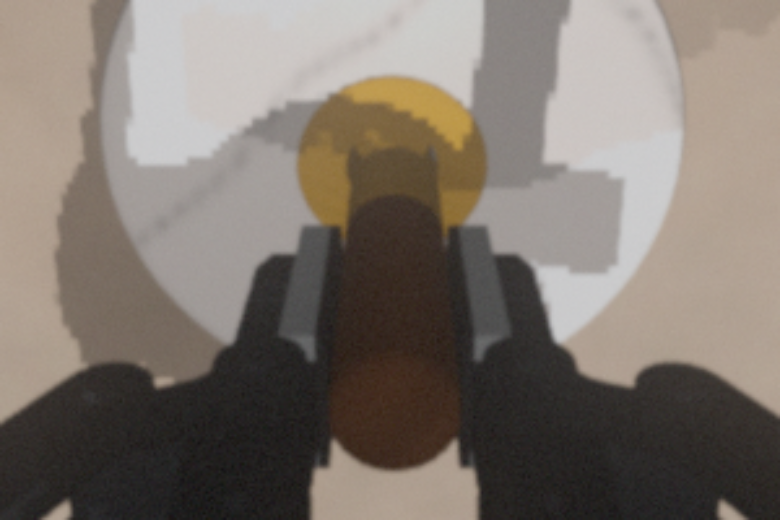

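The held post's foot is centred at crop x≈393, and the plate runs from 298 to 487 with its centre at 392, so y is aligned. The near foot edge is at about crop row 148 and the near plate edge at row 76. I'll check x numerically.

Run:
```python
from h import *
m=eyes.camera_model("wrist")
px=lambda a,b:(170+a/2.6-.3,200+b/2.6-.3)
P=cast(m,px(393,76),.037);print("plate near",P,"-> centre x",P[0]+.0225)
for l in(298,487):print(cast(m,px(l,163),.037))
F=cast(m,px(393,148),.045);print("foot near",F,"-> centre",F[0]+.010)
for x in(.505,.51,.518): print(x, proj(m,[x,-.0095,.037]),proj(m,[x,-.0095,.045]))
print([(170+.5+0,),])
im=cv2.imread("pics/w4.png");print(im[240:285:2,int(170+393/2.6)].tolist())
```

```text
plate near [ 0.49619827 -0.01009217  0.037     ] -> centre x 0.5186982707912386
[ 0.5176231  -0.03234508  0.037     ]
[0.51745542 0.01207666 0.037     ]
foot near [ 0.51064118 -0.01003444  0.045     ] -> centre 0.5206411780998793
0.505 [321.78966122 242.99535176] [321.81337958 247.51224427]
0.51 [321.75365088 250.81836384] [321.7758129  255.59843164]
0.518 [321.6971394  263.09511824] [321.71690241 268.27884824]
[(170.5,)]
[[73, 135, 169], [70, 117, 148], [69, 101, 125], [61, 98, 122], [66, 99, 124], [63, 100, 124], [58, 99, 123], [61, 100, 126], [60, 96, 118], [54, 79, 96], [57, 80, 95], [52, 76, 93], [59, 79, 98], [55, 78, 94], [51, 76, 91], [49, 76, 90], [54, 74, 92], [51, 70, 87], [47, 57, 69], [40, 51, 62], [41, 50, 62], [46, 51, 65], [44, 49, 63]]
```

drive_tool --deltas '[{"linear":[-1,0,-3],"twist":0,"claw":0.1},{"linear":[-1,0,-6],"twist":0,"claw":0.1},{"linear":[-1,0,-8],"twist":0,"claw":0.1},{"linear":[-1,0,-9],"twist":0,"claw":0.1},{"linear":[-1,0,-9.5],"twist":0,"claw":0.1},{"linear":[-1,0,-9.5],"twist":0,"claw":0.1}]'

```text
clock: 5.93
position: [0.5165, -0.0101, 0.0905]
ee_rot: [-0.0, -0.001, 1.0, 0.0]
contact_force: [-0.4, -0.1, -0.9]
width: 0.0184
gripper_force: 58.6
```

drive_tool --deltas '[{"linear":[0,0,-0.5],"twist":0,"claw":0.1},{"linear":[0,0,-0.5],"twist":0,"claw":0.1}]'

```text
clock: 6.1
position: [0.5165, -0.0098, 0.0902]
ee_rot: [-0.0, -0.001, 1.0, 0.0]
contact_force: [-0.4, -0.3, -0.9]
width: 0.0187
gripper_force: 58.6
```

drive_tool --deltas '[{"linear":[0,0,-0.7],"twist":0,"claw":0.1},{"linear":[0,0,-1.5],"twist":0,"claw":0.1},{"linear":[0,0,-1.5],"twist":0,"claw":0.1}]'

```text
clock: 6.35
position: [0.5166, -0.0097, 0.0887]
ee_rot: [-0.0, -0.001, 1.0, 0.0]
contact_force: [-0.6, 0.1, -0.9]
width: 0.0188
gripper_force: 58.6
```

drive_tool --deltas '[{"linear":[0,0,-0.7],"twist":0,"claw":0.1},{"linear":[0,0,-1.5],"twist":0,"claw":0.1},{"linear":[0,0,-1.5],"twist":0,"claw":0.1}]'

```text
clock: 6.6
position: [0.5166, -0.0097, 0.0871]
ee_rot: [-0.0, -0.001, 1.0, 0.0]
contact_force: [-0.9, -0.2, -0.7]
width: 0.0185
gripper_force: 58.6
```

The foot is about 5 mm below the face with no reaction, so it is in the hole. Now I'll press on gently.

drive_tool --deltas '[{"linear":[0,0,-0.7],"twist":0,"claw":0.1},{"linear":[0,0,-1.4],"twist":0,"claw":0.1},{"linear":[0,0,-2.1],"twist":0,"claw":0.1},{"linear":[0,0,-2.8],"twist":0,"claw":0.1},{"linear":[0,0,-2.8],"twist":0,"claw":0.1}]'

```text
clock: 7.02
position: [0.5164, -0.0095, 0.0844]
ee_rot: [-0.0, -0.001, 1.0, 0.0]
contact_force: [-2.4, 1.0, -0.8]
width: 0.0186
gripper_force: 58.6
```

drive_tool --deltas '[{"linear":[0,0,-0.7],"twist":0,"claw":0.1},{"linear":[0,0,-1.4],"twist":0,"claw":0.1},{"linear":[0,0,-1.4],"twist":0,"claw":0.1}]'

```text
clock: 7.27
position: [0.5163, -0.0098, 0.083]
ee_rot: [-0.0, -0.001, 1.0, -0.0]
contact_force: [-1.9, -0.6, -0.7]
width: 0.0188
gripper_force: 58.6
```

drive_tool --deltas '[{"linear":[-0.3,0,-0.7],"twist":0,"claw":0.1},{"linear":[-0.3,0,-1.4],"twist":0,"claw":0.1},{"linear":[-0.3,0,-2.1],"twist":0,"claw":0.1},{"linear":[-0.3,0,-2.1],"twist":0,"claw":0.1}]'

```text
clock: 7.6
position: [0.5164, -0.0099, 0.0808]
ee_rot: [0.0, -0.001, 1.0, -0.0]
contact_force: [-2.4, -1.3, -0.2]
width: 0.0189
gripper_force: 58.6
```

drive_tool --deltas '[{"linear":[0,0,-0.7],"twist":0,"claw":0.1},{"linear":[0,0,-1.4],"twist":0,"claw":0.1},{"linear":[0,0,-2.1],"twist":0,"claw":0.1},{"linear":[0,0,-2.1],"twist":0,"claw":0.1}]'

```text
clock: 7.93
position: [0.5164, -0.0098, 0.0787]
ee_rot: [-0.0, -0.001, 1.0, -0.0]
contact_force: [-1.3, -0.3, -0.6]
width: 0.0188
gripper_force: 58.6
```

drive_tool --deltas '[{"linear":[-0.3,0,-1],"twist":0,"claw":0.1},{"linear":[-0.3,0,-2],"twist":0,"claw":0.1},{"linear":[-0.3,0,-3],"twist":0,"claw":0.1},{"linear":[-0.3,0,-4],"twist":0,"claw":0.1},{"linear":[-0.3,0,-4],"twist":0,"claw":0.1}]'

```text
clock: 8.35
position: [0.5161, -0.0097, 0.0746]
ee_rot: [0.0, -0.001, 1.0, 0.0]
contact_force: [-1.4, -1.3, -0.5]
width: 0.0188
gripper_force: 58.5
```

drive_tool --deltas '[{"linear":[0,0,-1],"twist":0,"claw":0.1},{"linear":[0,0,-2],"twist":0,"claw":0.1},{"linear":[0,0,-3],"twist":0,"claw":0.1},{"linear":[0,0,-3],"twist":0,"claw":0.1}]'

```text
clock: 8.68
position: [0.5161, -0.0097, 0.0717]
ee_rot: [-0.0, -0.001, 1.0, 0.0]
contact_force: [0.5, -0.4, -0.9]
width: 0.0187
gripper_force: 58.6
```

drive_tool --deltas '[{"linear":[0,0,-1],"twist":0,"claw":0.1},{"linear":[0,0,-2],"twist":0,"claw":0.1},{"linear":[0,0,-3],"twist":0,"claw":0.1},{"linear":[0,0,-3],"twist":0,"claw":0.1}]'

```text
clock: 9.02
position: [0.5161, -0.0097, 0.0686]
ee_rot: [0.0, -0.001, 1.0, 0.0]
contact_force: [-1.2, -0.9, -0.7]
width: 0.0186
gripper_force: 58.6
```

drive_tool --deltas '[{"linear":[0,0,-0.5],"twist":0,"claw":0.1},{"linear":[0,0,-1],"twist":0,"claw":0.1},{"linear":[0,0,-1],"twist":0,"claw":0.1}]'

```text
clock: 9.27
position: [0.5161, -0.0097, 0.0678]
ee_rot: [-0.0, -0.001, 1.0, 0.0]
contact_force: [-0.7, -0.7, 0.6]
width: 0.0185
gripper_force: 58.6
```

drive_tool --deltas '[{"linear":[0,0,-0.4],"twist":0,"claw":0.1},{"linear":[0,0,-0.8],"twist":0,"claw":0.1},{"linear":[0,0,-0.8],"twist":0,"claw":0.1}]'

```text
clock: 9.52
position: [0.5161, -0.0097, 0.067]
ee_rot: [0.0, -0.001, 1.0, 0.0]
contact_force: [-1.0, -0.7, 0.7]
width: 0.0188
gripper_force: 58.6
```

drive_tool --deltas '[{"linear":[0,0,-0.3],"twist":0,"claw":0.1},{"linear":[0,0,-0.6],"twist":0,"claw":0.1},{"linear":[0,0,-0.6],"twist":0,"claw":0.1}]'

```text
clock: 9.77
position: [0.5161, -0.0097, 0.0665]
ee_rot: [0.0, -0.001, 1.0, 0.0]
contact_force: [-1.0, -0.6, 0.4]
width: 0.0183
gripper_force: 58.6
```

drive_tool --deltas '[{"linear":[0,0,-0.3],"twist":0,"claw":0.1},{"linear":[0,0,-0.6],"twist":0,"claw":0.1},{"linear":[0,0,-0.6],"twist":0,"claw":0.1}]'

```text
clock: 10.02
position: [0.5162, -0.0097, 0.0664]
ee_rot: [0.0, -0.001, 1.0, 0.0]
contact_force: [-1.6, -0.7, 5.2]
width: 0.0186
gripper_force: 58.9
```

drive_tool --deltas '[{"linear":[0,0,-0.3],"twist":0,"claw":0.1},{"linear":[0,0,-0.6],"twist":0,"claw":0.1},{"linear":[0,0,-0.6],"twist":0,"claw":0.1}]'

```text
clock: 10.27
position: [0.5163, -0.0097, 0.0664]
ee_rot: [0.0, -0.001, 1.0, 0.0]
contact_force: [-2.3, -0.5, 9.3]
width: 0.0187
gripper_force: 59.3
```

The floor is reached at the predicted height (0.0664). Next I'll unload, release and rise.

drive_tool --deltas '[{"linear":[0,0,1],"twist":0,"claw":0.1},{"linear":[0,0,1],"twist":0,"claw":0.4},{"linear":[0,0,1],"twist":0,"claw":0.7},{"linear":[0,0,1],"twist":0,"claw":0.7},{"linear":[0,0,5],"twist":0,"claw":0.7},{"linear":[0,0,30],"twist":0,"claw":0.7},{"linear":[0,0,65],"twist":0,"claw":0.7},{"linear":[-20,0,100],"twist":0,"claw":0.7},{"linear":[-50,0,125],"twist":0,"claw":0.7},{"linear":[-70,0,135],"twist":0,"claw":0.7},{"linear":[-70,0,135],"twist":0,"claw":0.7},{"linear":[-70,0,135],"twist":0,"claw":0.7}]'

```text
clock: 11.27
position: [0.4461, -0.0097, 0.2014]
ee_rot: [0.002, -0.001, 1.0, -0.0]
contact_force: [0.7, -0.5, -0.7]
width: 0.0595
gripper_force: 0.0
```

Run:
```python
from h import *
im,m,h=shot("wrist","w5")
print(sensors.get_state()["position"],sensors.get_state()["width"])
for z in (.037,.095): print(z,proj(m,[.518,-.0095,z]))
```

```text
[ 0.44656618 -0.00970936  0.20063301] 0.05950584964025146
0.037 [320.74380963 291.42874349]
0.095 [320.68316565 325.17995094]
```

View pics/w5.png

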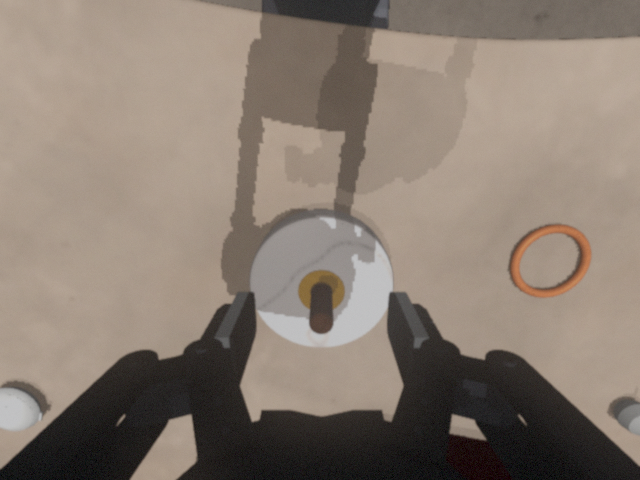

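The post stands upright and seated in the plate, its top at (320,323) against (321,325) predicted. The bangle at (551,261) is undisturbed. Next I'll go over its +y side.

drive_tool --deltas '[{"linear":[0,40,0],"twist":0,"claw":0.45},{"linear":[10,80,0],"twist":0,"claw":0.45},{"linear":[20,118,0],"twist":0,"claw":0.45},{"linear":[30,154,0],"twist":0,"claw":0.45},{"linear":[40,190,0],"twist":0,"claw":0.45},{"linear":[50,225,-20],"twist":0,"claw":0.45},{"linear":[53,250,-50],"twist":0,"claw":0.45},{"linear":[53,273,-80],"twist":0,"claw":0.45},{"linear":[53,273,-110],"twist":0,"claw":0.45},{"linear":[53,273,-130],"twist":0,"claw":0.45},{"linear":[53,273,-130],"twist":0,"claw":0.45},{"linear":[53,273,-130],"twist":0,"claw":0.45}]'

```text
clock: 12.32
position: [0.4986, 0.2633, 0.0681]
ee_rot: [-0.002, -0.001, 1.0, -0.001]
contact_force: [0.0, 0.5, 0.5]
width: 0.0383
gripper_force: 0.0
```

Run:
```python
from h import *
im,m,h=shot("wrist","w6")
s=sensors.get_state();print(s["position"],s["width"])
H,S,V=[h[:,:,i].astype(int) for i in range(3)]
b=big((S>130)&(H<16),100,400,100,400);ys,xs=np.where(b[2]);print(b[:2],circ(m,xs,ys,.0045),proj(m,[.4998,.2268,.0045]))
```

```text
[0.49988496 0.2635738  0.06977451] 0.038151404249421136
([195, 201, 131, 120, 3804], [258.9, 255.2]) (array([0.5004, 0.2263]), np.float64(0.0363)) [261.17499781 264.18683191]
```

View pics/w6.png

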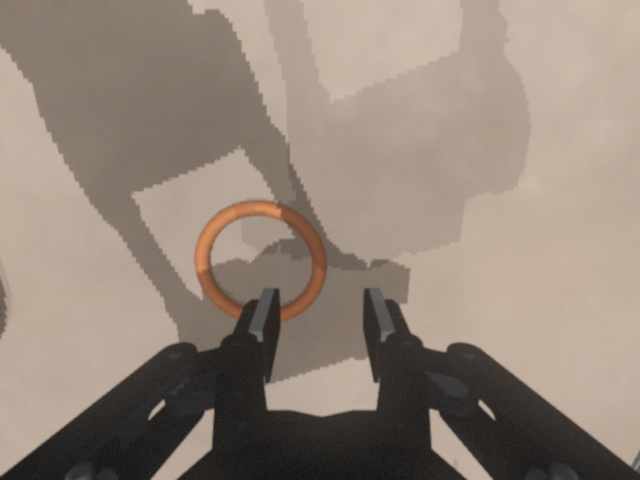

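The ring is centred near (261,261). Its +y side at (320,262) falls midway between the open fingers, and measurement gives (0.5004, 0.2263), r 36.3 mm as expected. Descend and pinch.

drive_tool --deltas '[{"linear":[0,-0.5,-20],"twist":0,"claw":0.45},{"linear":[0,-0.5,-40],"twist":0,"claw":0.45},{"linear":[0,-0.5,-50],"twist":0,"claw":0.45},{"linear":[0,-0.5,-54],"twist":0,"claw":0.45},{"linear":[0,-0.5,-55.5],"twist":0,"claw":0.45},{"linear":[0,-0.5,-55.5],"twist":0,"claw":0.45}]'

```text
clock: 12.87
position: [0.5, 0.2629, 0.0156]
ee_rot: [0.001, -0.001, 1.0, 0.0]
contact_force: [-0.5, -0.3, 0.9]
width: 0.0382
gripper_force: 0.0
```

drive_tool --deltas '[{"linear":[0,0,0],"twist":0,"claw":0.3},{"linear":[0,0,0],"twist":0,"claw":0.2},{"linear":[0,0,0],"twist":0,"claw":0.1},{"linear":[0,0,0],"twist":0,"claw":0},{"linear":[0,0,0],"twist":0,"claw":0},{"linear":[0,0,0],"twist":0,"claw":0},{"linear":[0,0,0],"twist":0,"claw":0}]' --squeeze 40

```text
clock: 13.45
position: [0.4997, 0.2632, 0.0158]
ee_rot: [0.001, -0.001, 1.0, 0.0]
contact_force: [-0.9, 0.9, 5.5]
width: 0.0069
gripper_force: 37.7
```

The pinch seems a little high on the bar, so I'll reopen, go 3 mm lower and close again.

drive_tool --deltas '[{"linear":[0,0,0],"twist":0,"claw":0.25},{"linear":[0,0,0],"twist":0,"claw":0.25},{"linear":[0,0,-1.5],"twist":0,"claw":0.25},{"linear":[0,0,-3],"twist":0,"claw":0.25},{"linear":[0,0,-3],"twist":0,"claw":0.15},{"linear":[0,0,-3],"twist":0,"claw":0.05},{"linear":[0,0,-3],"twist":0,"claw":0},{"linear":[0,0,-3],"twist":0,"claw":0},{"linear":[0,0,-3],"twist":0,"claw":0},{"linear":[0,0,-3],"twist":0,"claw":0}]'

```text
clock: 14.28
position: [0.499, 0.2627, 0.0117]
ee_rot: [-0.0, -0.001, 1.0, -0.0]
contact_force: [-0.2, 0.4, 0.7]
width: 0.0075
gripper_force: 37.5
```

drive_tool --deltas '[{"linear":[0,0,5],"twist":0,"claw":0},{"linear":[0,0,20],"twist":0,"claw":0},{"linear":[0,0,50],"twist":0,"claw":0},{"linear":[0,0,85],"twist":0,"claw":0},{"linear":[2,-20,115],"twist":0,"claw":0},{"linear":[4,-50,125],"twist":0,"claw":0},{"linear":[7,-85,125],"twist":0,"claw":0},{"linear":[10,-120,125],"twist":0,"claw":0},{"linear":[12,-150,125],"twist":0,"claw":0},{"linear":[14,-175,125],"twist":0,"claw":0},{"linear":[17,-195,125],"twist":0,"claw":0},{"linear":[17,-212,125],"twist":0,"claw":0}]'

```text
clock: 15.28
position: [0.5165, 0.049, 0.1374]
ee_rot: [0.001, -0.001, 1.0, -0.0]
contact_force: [0.2, 0.2, -0.0]
width: 0.0075
gripper_force: 37.6
```

drive_tool --deltas '[{"linear":[0,-8,0],"twist":0,"claw":0},{"linear":[0,-14,0],"twist":0,"claw":0},{"linear":[0,-14,0],"twist":0,"claw":0}]'

```text
clock: 15.53
position: [0.516, 0.0362, 0.137]
ee_rot: [0.0, -0.001, 1.0, 0.0]
contact_force: [-0.3, -0.1, -1.0]
width: 0.0076
gripper_force: 37.6
```

Run:
```python
from h import *
im,m,h=shot("wrist","w7")
s=sensors.get_state();p=s["position"];print(p,s["width"],s["contact_force"])
H,S,V=[h[:,:,i].astype(int) for i in range(3)]
b=big((S>150)&(H<12)&(V>110),100,420,50,420);ys,xs=np.where(b[2]);print(b[:2],circ(m,xs,ys,p[2]-.0117+.0045))
```

```text
[0.51601425 0.03702049 0.13695275] 0.0077749931058092225 [ 0.11731038  0.82447788 -0.94712066]
([313, 341, 6, 12, 24], [314.6, 345.7]) (array([0.5359, 0.0338]), np.float64(0.0019))
```

View pics/w7.png

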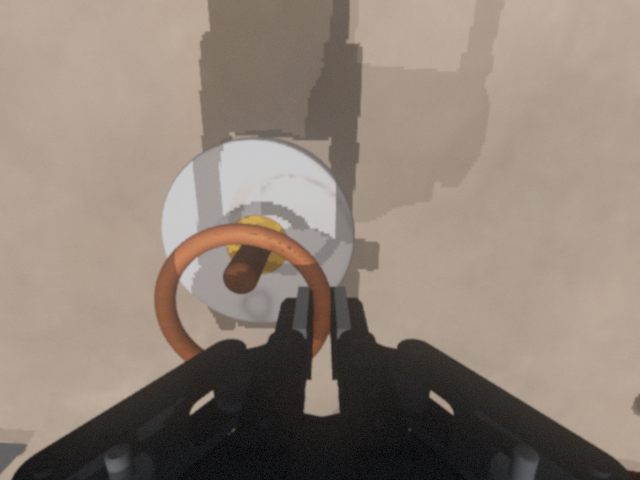

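The ring hangs level-looking, spanning x 155–332 and centred near (243,297), with the post top at (240,277) inside it in view. I'll check the centre and tilt numerically.

Run:
```python
from h import *
im=cv2.imread("pics/w7.png");h=cv2.cvtColor(im,cv2.COLOR_BGR2HSV);m=eyes.camera_model("wrist")
H,S,V=[h[:,:,i].astype(int) for i in range(3)]
print(h[300,164],h[233,210],h[280,240],h[290,322])
b=big((S>115)&(H<13)&(V>75),215,370,145,340);ys,xs=np.where(b[2]);print(b[:2])
k=~((abs(xs-240)<25)&(ys>245)); xs,ys=xs[k],ys[k]
for z in(.1225,.126,.13,.134,.138):print(z,circ(m,xs,ys,z))
# local thickness / edges across: pixel distance left edge vs right edge cast for tilt
z=.130
for uv in((155,297),(175,297),(310,290),(332,290),(243,224),(243,245)):print(uv,cast(m,uv,z).round(4))
```

```text
[  9 128 140] [ 10 132 183] [  8 100  87] [  7 125 114]
([155, 224, 176, 137, 6016], [237.6, 278.7])
0.1225 (array([5.201e-01, 3.000e-04]), np.float64(0.0382))
0.126 (array([0.5181, 0.0011]), np.float64(0.0373))
0.13 (array([0.5158, 0.0021]), np.float64(0.0362))
0.134 (array([0.5135, 0.0031]), np.float64(0.0352))
0.138 (array([0.5112, 0.0042]), np.float64(0.0341))
(155, 297) [ 0.5098 -0.0373  0.13  ]
(175, 297) [ 0.5098 -0.0284  0.13  ]
(310, 290) [0.5062 0.0323 0.13  ]
(332, 290) [0.5061 0.0421 0.13  ]
(243, 224) [0.4756 0.0045 0.13  ]
(243, 245) [0.4849 0.0039 0.13  ]
```

drive_tool --deltas '[{"linear":[0,0,-12],"twist":0,"claw":0},{"linear":[0,0,-25],"twist":0,"claw":0},{"linear":[0,0,-38],"twist":0,"claw":0},{"linear":[0,0,-51],"twist":0,"claw":0},{"linear":[0,0,-64],"twist":0,"claw":0},{"linear":[0,0,-75],"twist":0,"claw":0},{"linear":[0,0,-82],"twist":0,"claw":0},{"linear":[0,0,-84],"twist":0,"claw":0},{"linear":[0,0,-84],"twist":0,"claw":0}]'

```text
clock: 16.33
position: [0.5158, 0.0375, 0.0525]
ee_rot: [-0.0, -0.002, 1.0, 0.0]
contact_force: [-0.4, 0.8, -0.4]
width: 0.0076
gripper_force: 37.6
```

drive_tool --deltas '[{"linear":[0,0,-1],"twist":0,"claw":0},{"linear":[0,0,-2],"twist":0,"claw":0},{"linear":[0,0,-3],"twist":0,"claw":0},{"linear":[0,0,-3],"twist":0,"claw":0}]'

```text
clock: 16.67
position: [0.5164, 0.0368, 0.0502]
ee_rot: [0.0, -0.001, 1.0, 0.0]
contact_force: [-0.1, 0.1, -0.8]
width: 0.0082
gripper_force: 37.6
```

drive_tool --deltas '[{"linear":[0,0,-0.5],"twist":0,"claw":0},{"linear":[0,0,-1],"twist":0,"claw":0},{"linear":[0,0,-1],"twist":0,"claw":0}]'

```text
clock: 16.92
position: [0.5161, 0.0367, 0.0489]
ee_rot: [0.0, -0.001, 1.0, 0.0]
contact_force: [0.4, 0.2, -0.9]
width: 0.0081
gripper_force: 37.6
```

drive_tool --deltas '[{"linear":[0,0,-0.4],"twist":0,"claw":0},{"linear":[0,0,-0.8],"twist":0,"claw":0},{"linear":[0,0,-0.8],"twist":0,"claw":0}]'

```text
clock: 17.17
position: [0.5161, 0.0367, 0.048]
ee_rot: [0.0, -0.001, 1.0, 0.0]
contact_force: [0.5, -0.1, -0.1]
width: 0.0079
gripper_force: 37.6
```

drive_tool --deltas '[{"linear":[0,0,0],"twist":0,"claw":0.12},{"linear":[0,0,0],"twist":0,"claw":0.2},{"linear":[0,0,0],"twist":0,"claw":0.22},{"linear":[0,0,0],"twist":0,"claw":0.22}]'

```text
clock: 17.5
position: [0.5162, 0.0369, 0.0482]
ee_rot: [0.0, -0.001, 1.0, 0.0]
contact_force: [0.2, 0.6, 0.2]
width: 0.0189
gripper_force: 0.0
```

drive_tool --deltas '[{"linear":[0,0,5],"twist":0,"claw":0.22},{"linear":[0,0,20],"twist":0,"claw":0.22},{"linear":[0,0,50],"twist":0,"claw":0.22},{"linear":[0,0,85],"twist":0,"claw":0.22},{"linear":[0,0,120],"twist":0,"claw":0.22},{"linear":[-30,-20,150],"twist":0,"claw":0.22},{"linear":[-60,-40,155],"twist":0,"claw":0.22},{"linear":[-70,-46,155],"twist":0,"claw":0.22},{"linear":[-70,-46,155],"twist":0,"claw":0.22}]'

```text
clock: 18.25
position: [0.4433, -0.0101, 0.2039]
ee_rot: [-0.0, -0.0, 1.0, -0.0]
contact_force: [0.0, -0.3, 0.1]
width: 0.019
gripper_force: 0.0
```

Run:
```python
from h import *
im,m,h=shot("wrist","w8")
print(sensors.get_state()["position"],sensors.get_state()["contact_force"])
H,S,V=[h[:,:,i].astype(int) for i in range(3)]
b=big((S>130)&(H<14),200,360,230,420);ys,xs=np.where(b[2]);print(b[:2])
k=np.hypot(xs-b[1][0],ys-b[1][1])>20
for z in(.036,.0405,.045):print(z,circ(m,xs[k],ys[k],z))
P=np.array([cast(m,(x,y),.0405)[:2] for x,y in zip(xs[k],ys[k])]);c,r=circ(m,xs[k],ys[k],.0405);e=np.hypot(*(P-c).T)
print("radius range",np.percentile(e,[0,2,50,98,100]).round(4))
im,m,h=shot("scene");print(proj(m,[.5163,-.0097,.095]),proj(m,[c[0],c[1],.0405]))
```

```text
[ 0.44499819 -0.00955475  0.2034752 ] [ 0.45204559  0.57045525 -0.51581357]
([346, 260, 29, 41, 293], [364.7, 277.5])
0.036 (array([0.5072, 0.0232]), np.float64(0.0232))
0.0405 (array([0.505 , 0.0227]), np.float64(0.0228))
0.045 (array([0.5028, 0.0222]), np.float64(0.0225))
radius range [0.0206 0.0209 0.0228 0.0247 0.0251]
[311.03834215 233.42235797] [301.50317555 246.46380915]
```

Run:
```python
from h import *
im,m,h=shot("wrist")
H,S,V=[h[:,:,i].astype(int) for i in range(3)]
k=(S>85)&(H<15);k[:200]=0;k[370:]=0;k[:,:225]=0;k[:,425:]=0
ys,xs=np.where(k);P=np.array([cast(m,(x,y),.0405)[:2] for x,y in zip(xs,ys)])
d=np.hypot(*(P-[.516,.002]).T);g=(d>.027)&(d<.045);print(len(g),g.sum())
a=np.degrees(np.arctan2(*(P[g]-[.516,.002]).T))
print("angular cover",np.histogram(a,12,(-180,180))[0])
for z in(.036,.0405,.045,.05):print(z,circ(m,xs[g],ys[g],z))
c,r=circ(m,xs[g],ys[g],.0405)
q=P[g]-c;rr=np.hypot(*q.T);aa=np.arctan2(*q.T)
print([ (round(float(np.median(rr[abs(np.angle(np.exp(1j*(aa-t))))<.3])),4)) for t in np.arange(-3,3.1,.75) if (abs(np.angle(np.exp(1j*(aa-t))))<.3).sum()>5])
p=big((H<14)&(S>85)&(V<110),290,350,300,340);print(p[:2],proj(m,[.5163,-.0097,.095]))
```

```text
1644 1514
angular cover [119 162 164 172 156 146  72   0  84 229 195  15]
0.036 (array([0.5184, 0.0026]), np.float64(0.0366))
0.0405 (array([0.5161, 0.0024]), np.float64(0.036))
0.045 (array([0.5138, 0.0023]), np.float64(0.0355))
0.05 (array([0.5112, 0.0021]), np.float64(0.0349))
[0.036, 0.0362, 0.0363, 0.0362, 0.0362, 0.0361, 0.0359, 0.0332]
([301, 301, 36, 28, 421], [315.1, 317.6]) [319.87618951 322.50972892]
```

The ring has a radius of 36.0 mm at bar height 40.5 mm, so it lies flat, and its centre is 12 mm from the post. The post has not moved. Handing in.

```bash
python3 -c "
from rig import manip
print(manip.sign_off())"
```

```text
the job is handed in; nothing more can be done
None
```

The job is handed in, no verdict returned: the post is pressed home in the socket and upright, the bangle lies flat on the marble with its centre about 12 mm from the post, vertical force readings while pressing stayed under 10 N, and I touched nothing else on the counter.

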